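# Spring the retaining ring of a model's uplight

## Robot

A 6-joint arm with a two-finger parallel gripper is mounted at the origin on the work surface. World frame = base frame: x ahead of the robot, y to its left, z up, the work surface at z = 0. Lengths are in m, angles in rad, forces in N, time in s.
With the tool pointing down it reaches from about 0.35 to 0.775 m from the base axis. Payload 5.5 kg.
Tool frame: the origin (TCP) lies on the centre line of the jaws, within the pads' length; the fingertips stand 8 mm ahead of it and the grasp point (between the pads) lies 11 mm behind it; z points along the fingers, y is the direction in which the jaws open and shut (so a half turn about z gives the same grasp; the last joint's range is limited). The gripper opens to 85 mm and grips with 20 to 120 N. Pads are 22 mm wide; open, the fingers measure 114 mm over their backs; the gripper's body (76 mm by 85 mm) begins 54 mm behind the grasp point. The pads swing forward as they close: fully open they stand 13 mm farther back than shut.
Start: joints at [1.135, 0.313, 0.046, 1.304, 0, 1.431], TCP at [0.168, 0.55, 0.239] pointing down, gripper open.
Joint ranges: [-2.76, 2.76], [-0.86, 1.69], [-1.03, 1.26], [-2.2, 2.34], [-1.47, 1.5], [-3.14, 3.14]. Speed limits (rad/s): [2.57, 2.57, 3.14, 3.14, 3.14, 3.14].

## Interface

Orientations are given as a unit quaternion [w, x, y, z].
In Python, from workcell import env gives the robot as it stands. The module is installed in compiled form; this text tells all that it offers.
- The arm moves only by the tool play_rows, never from a script. Its argument "steps" is a list of rows, each an object with "claw": the closure in counts, from 0 (fully open) to 255 (shut); "dp": the shift along the tool's x, y, z in m, a list of three; "angular": the turn, a rotation vector about the tool's x, y, z in degrees, a list of three. In form: [{"claw": claw, "dp": [dx, dy, dz], "angular": [wx, wy, wz]}, ...]. A call has exactly 8 rows; each row shifts and turns the commanded pose from where the row before left it, along the tool's axes as they then stand; what a row does not reach is not made up. A row lasts 1/12 s, in which the tool goes at most 41.7 mm and 7.16 degrees, less where a joint would pass 70% of its speed; a pose out of reach is approached as far as the arm can. A call is refused whole if a number of a shift passes 0.0417 or a number of a turn 7.16, either way. A call with a gripper value outside its range is refused whole. The fingers move at their own pace and stop on an object; "force" is the grip in N (left out, the last holds). Time passes only in rows, so rows that do not move let the fingers close, or fill a call up. It gives the time, the measured TCP pose, the force and the opening at its end, in the units of the state.
- env.get_state(): the state, without advancing time (a new reading comes with each control period).
- env.read_camera(name): name is "scene" or "top" or "wrist"; returns (picture, depth): 384x512x3 uint8, red, green, blue; 384x512 float32, m along the optical axis (not along the pixel's ray), 0 where there is no reading.
- env.calibration(name): a dict with "fx", "fy", "cx", "cy" (pixels), "k1" (the pictures are not rectified: a ray, as slopes to the right and down, at radius r is drawn at 1 + k1 r^2 times it, then the intrinsics apply), "world_from_camera" (4x4, takes a point from camera to world coordinates); the wrist camera has in their place "hand_eye" (4x4, takes a point from camera to tool coordinates, whose origin is the TCP and whose axes are the flange's). Camera axes: x right, y down, z forward; pixel columns grow to the right and rows downward; lengths in m; the calibration is good to about 2 mm. A picture is of the moment at which its call begins: read the wrist's pose just before it. calibration takes no time and is no camera call.
- env.hand_in(): hands the job in, once; it reports no verdict.
The state is a dict: "clock": time; "joint_pos": joint angles; "qvel": joint speeds; "tau": joint torques, N m; "tcp_pos": TCP position; "orientation": TCP orientation; "wrist_force": force on the tool from outside, world axes, zero at the start; "ft_torque": the same for the moment, N m; "finger_gap": finger opening in m.
Only numpy, scipy, OpenCV 4.12 (cv2) and the standard library are available. Lean on these libraries where they do the work, as an engineer would, in place of code of your own. Each camera call takes 0.05 s, during which the arm holds its last target. There are 200 camera calls.

## Task

Take the hooked pick from its stand, push its toe gently under the free end of the split ring that holds the glass in the model's light fitting (the end by the cut-out in the rim), and lever that end up until it snaps out past the spring nose and stays up on it, the ring still lying in the fitting. Then hang the pick back upright in the hole of its stand. Do not overload the glass or bend the ring, keep the fingers off the ring, and leave the other things on the table where they are.

Things in the scene. Friction and masses are not known exactly. Their poses are not given: they have to be found in the camera images.
- fitting: Fixed round aluminium light fitting, 100 mm across, rim 55 mm over the table, on a round 156 x 18 mm plinth of brown model board with 3 little buildings (to 63 mm) at its far edge. Origin: centre of the plinth's underside, z up. Angles A below: about the bore's axis (z) from -x (A=0) growing to +y (A=90). Rim cut down to 45 mm height at A 0 to 30, beside the ring's free end.
- bore (a point): Centre of the rim plane, on the bore's axis, 55 mm over the table; axes of fitting. The bore is 80.8 mm across. In it the ring lies on a ledge (40 mm over the table, A 60 to 300) and is held down by a fixed lip at its back (A 180 to 270) and by the spring nose.
- nose_mid (a point): Centre of the spring nose, a 12 mm steel roller 10 mm long in the bore's wall at A=45. It stands 2 to 3 mm over the ring's outer edge and yields outward. Levering the free end up takes roughly 4 to 15 N; the ring is past the nose once its end is about 10 mm up (12 mm to be sure), and then stays on top of it, the end about 10 mm higher than before.
- glass: Round glass, 74 mm across, in the bore below the ring. Origin: centre of its top face, 39.5 mm over the table: 15.5 mm below the rim, 0.5 mm below the ring's underside. It sits on a spring: 2 N start it down, then 4 N for each mm (up to 8 mm). 15 N from the pick would crack it; pressed with about 9 to 11 N it leaves room for the toe under the ring.
- ring_end (a point): Middle of the end face of the split steel ring's free end, half-way through its thickness. Ring: 80 mm across outside, 62 mm inside, 4 mm thick, lying loose in the bore with its top 11 mm below the rim. The split spans A -18 to 18 (22 mm), give or take 5 deg; from its free end at A=18 the ring runs on to larger A. 20 N between pick and ring would bend it.
- ring_mid (a point): Centre of the ring, half-way through its thickness; axes of the ring, parallel to the fitting's when its split is centred on A=0. At rest 42 mm over the table.
- pick_grip (a point): Centre of the pick's square wooden handle (20 x 20, 50 mm tall); z up the handle, x the way the toe points. Below: a 44 mm round flange (top 25, underside 29 mm below this point), a cone (30 mm across, 20 tall), a 7 mm shaft, then the toe: a flat blade 2 mm thick, 5 wide, ending 10 mm ahead of the axis. The toe's underside is 83 to 95 mm below this point: differs each time, unmeasured. 90 g.
- stand_hole (a point): Centre of the round hole, 32 mm across, in the top plate (8 mm thick) of the fixed plywood stand, 80 x 70 mm, 75 mm tall; the point lies at the plate's top. The pick hangs in the hole with its flange on the plate, pick_grip 29 mm above this point.
- glue_mid (a point): Bystander: white glue bottle, 38 mm across, 85 mm tall; a point on its axis 40 mm above its underside.
- block_mid (a point): Bystander: stepped building of model board, 50 x 60 mm, 70 mm tall; a point 20 mm above its underside.
- terrace_mid (a point): Bystander: low stepped terrace of model board, 60 x 90 mm, 36 mm tall; its centre.
Not all that is in view belongs to the job. Of the things shaped like the part that bears ring_end, the dark steel one is meant.

How it is judged:
By the outcome, as a careful person would: the job done as asked, in the order asked, and still so for the second after the job is handed in, with the robot touching nothing.
It also fails if it takes over 72 s, if anything falls off the work surface, if the arm or the gripper's body presses on something with over 40 N, if the wrist force passes 120 N, or if a joint passes its speed limit or range.

## Working session

There is one attempt and no reset: what is moved stays moved. The work goes in short steps, Python scripts to look and compute and a tool call to move; the robot and the scene stay as the last step left them, time stands still between calls to the robot, and variables do not carry over. Pictures are saved under pics/ and viewed, about 8 in all and at most 12, crops included, and the job is handed in when it is done.

Besides the shell and the picture viewer there is one more tool, called after "Emit:" as name(argument=value, ...) on one line, values as JSON. play_rows: Moves the arm, as the interface text tells. Its arguments: {"type":"object","properties":{"steps":{"type":"array","items":{"type":"object","properties":{"claw":{"type":"number"},"dp":{"type":"array","items":{"type":"number"}},"angular":{"type":"array","items":{"type":"number"}}}}},"force":{"type":"number"}},"required":["steps"]}

```bash
mkdir -p pics; cat > h.py <<'E'
import numpy as np, cv2
from scipy.spatial.transform import Rotation as R
from workcell import env
def T_of(name, st=None):
    c=env.calibration(name)
    if name!='wrist': return c,np.array(c['world_from_camera'])
    st=st or env.get_state()
    T=np.eye(4); q=st['orientation']; T[:3,:3]=R.from_quat([q[1],q[2],q[3],q[0]]).as_matrix(); T[:3,3]=st['tcp_pos']
    return c,T@np.array(c['hand_eye'])
def grab(name):
    c,T=T_of(name); p,d=env.read_camera(name); return p,d,c,T
def rays(uv,c):
    uv=np.atleast_2d(uv).astype(float)
    K=np.array([[c['fx'],0,c['cx']],[0,c['fy'],c['cy']],[0,0,1]])
    s=cv2.undistortPoints(uv.reshape(-1,1,2),K,np.array([c['k1'],0,0,0.])).reshape(-1,2)
    return np.c_[s,np.ones(len(s))]
def onplane(uv,z,c,T):
    d=rays(uv,c)@T[:3,:3].T; o=T[:3,3]; return o+d*((z-o[2])/d[:,2])[:,None]
def world(uv,depth,c,T):
    uv=np.atleast_2d(uv); z=depth[uv[:,1].astype(int),uv[:,0].astype(int)]
    return (rays(uv,c)*z[:,None])@T[:3,:3].T+T[:3,3]
def proj(P,c,T):
    P=np.atleast_2d(P); q=(P-T[:3,3])@T[:3,:3]; s=q[:,:2]/q[:,2:]; r2=(s**2).sum(1,keepdims=True); s=s*(1+c['k1']*r2)
    return s*[c['fx'],c['fy']]+[c['cx'],c['cy']]
def cloud(depth,c,T):
    v,u=np.mgrid[0:384,0:512]; P=world(np.c_[u.ravel(),v.ravel()],depth,c,T).reshape(384,512,3); P[depth==0]=np.nan; return P
def save(n,p): cv2.imwrite('pics/'+n,p[:,:,::-1])
E
python3 - <<'E'
from h import *
np.set_printoptions(precision=4,suppress=True)
for n in('top','scene','wrist'):
    p,d,c,T=grab(n); save(n+'0.png',p); np.savez('pics/'+n+'0.npz',p=p,d=d,T=T); print(n,c,T)
print(env.get_state())
a=cv2.imread('pics/top0.png');b=cv2.imread('pics/scene0.png');w=cv2.imread('pics/wrist0.png')
cv2.imwrite('pics/wtop.png',cv2.resize(a,(800,600),interpolation=cv2.INTER_CUBIC))
E
```

```text
top {'fx': 364.13133800388124, 'fy': 364.13133800388124, 'cx': 249.1438762153599, 'cy': 191.64287705638742, 'k1': -0.0093861785116567, 'world_from_camera': array([[ 0.0436, -0.9726,  0.2283,  0.3844],
       [-0.999 , -0.0439,  0.0041, -0.0118],
       [ 0.0061, -0.2283, -0.9736,  0.9318],
       [ 0.    ,  0.    ,  0.    ,  1.    ]])} [[ 0.0436 -0.9726  0.2283  0.3844]
 [-0.999  -0.0439  0.0041 -0.0118]
 [ 0.0061 -0.2283 -0.9736  0.9318]
 [ 0.      0.      0.      1.    ]]
scene {'fx': 427.0637203575763, 'fy': 427.0637203575763, 'cx': 258.0348890814387, 'cy': 184.60749417572444, 'k1': -0.09723579889395145, 'world_from_camera': array([[ 0.8387,  0.2668, -0.4749,  1.061 ],
       [ 0.5442, -0.4465,  0.7103, -0.7441],
       [-0.0225, -0.8541, -0.5196,  0.6212],
       [ 0.    ,  0.    ,  0.    ,  1.    ]])} [[ 0.8387  0.2668 -0.4749  1.061 ]
 [ 0.5442 -0.4465  0.7103 -0.7441]
 [-0.0225 -0.8541 -0.5196  0.6212]
 [ 0.      0.      0.      1.    ]]
wrist {'fx': 311.11703518305865, 'fy': 311.11703518305865, 'cx': 259.3960519930083, 'cy': 193.09582091681378, 'k1': -0.03832164039652731, 'hand_eye': array([[ 0.0012, -0.9581, -0.2864,  0.0721],
       [ 1.    ,  0.0013, -0.0001, -0.0007],
       [ 0.0005, -0.2864,  0.9581, -0.1346],
       [ 0.    ,  0.    ,  0.    ,  1.    ]])} [[ 0.2904  0.9171  0.2732  0.0984]
 [ 0.9569 -0.2777 -0.085   0.5702]
 [-0.002   0.2861 -0.9582  0.3731]
 [ 0.      0.      0.      1.    ]]
{'clock': 0.15, 'joint_pos': array([1.1354, 0.3138, 0.0452, 1.3037, 0.    , 1.4312]), 'qvel': array([-0.0018, -0.003 ,  0.0031,  0.0009,  0.    ,  0.0001]), 'tau': array([  0.0017, -48.1066,  29.8816,   0.0139,  -0.0001,  -0.    ]), 'tcp_pos': array([0.1674, 0.5497, 0.2386]), 'orientation': array([-0.0002,  0.1474,  0.9891, -0.0007]), 'wrist_force': array([-0.0363,  0.3278, -0.3954]), 'ft_torque': array([ 0.0023, -0.0116, -0.022 ]), 'finger_gap': 0.0855044549746887}
```

View pics/wtop.png

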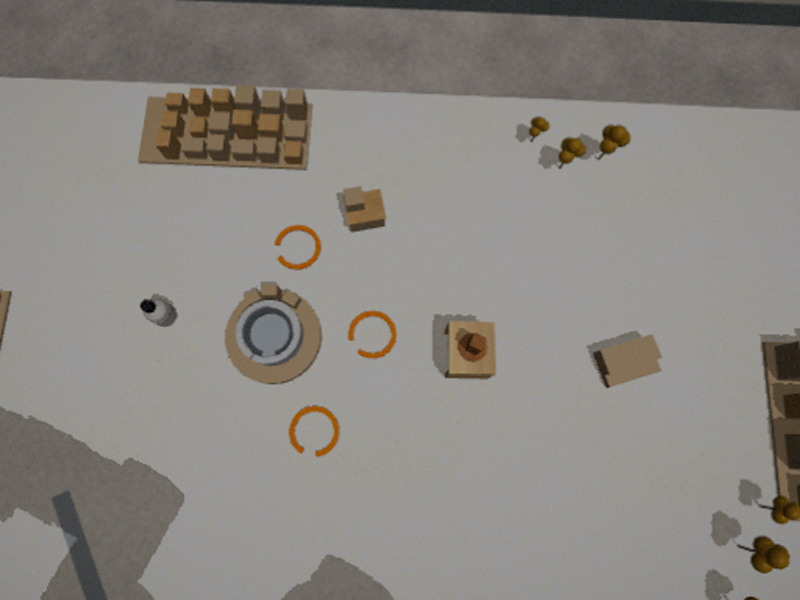

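View pics/scene0.png

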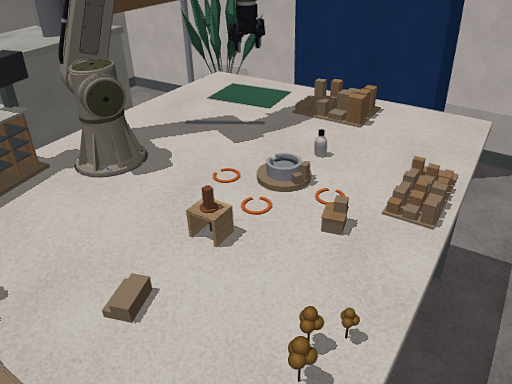

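The top view shows the fitting at (270,333) in the 800-px frame, the stand with the pick at (472,347), the glue bottle at (155,310), the block at (365,208) and the terrace at (628,360). Three orange rings at (298,247), (372,334) and (314,431) lie on the table as decoys. The steel ring meant is the one inside the fitting.

```bash
python3 - <<'E'
from h import *
np.set_printoptions(precision=4,suppress=True)
z=np.load('pics/top0.npz');p,d,T=z['p'],z['d'],z['T'];c=env.calibration('top')
P=cloud(d,c,T); Z=P[...,2]
def blob(u0,u1,v0,v1,zl,zh):
    m=np.zeros(Z.shape,bool); m[v0:v1,u0:u1]=True; m&=(Z>zl)&(Z<zh); return P[m],m
for nm,a in dict(rim=(140,210,185,250,.050,.058),plinth=(140,210,185,250,.013,.022),plate=(280,325,200,250,.07,.08),handle=(280,325,200,250,.12,.14),flange=(280,325,200,250,.0755,.09)).items():
    q,m=blob(*a); 
    if len(q)<5: print(nm,len(q)); continue
    print(nm,len(q),'med',np.median(q,0),'min',q.min(0),'max',q.max(0))
    if nm in('rim','plinth'):
        (cx,cy),r=cv2.minEnclosingCircle(q[:,:2].astype(np.float32)*1000); print(' circ',cx,cy,r)
    if nm in ('plate','handle'): print(' rect',cv2.minAreaRect((q[:,:2]*1000).astype(np.float32)))
c1=cv2.resize(p[180:255,130:220],(800,667),interpolation=cv2.INTER_CUBIC)[:600]
c2=cv2.resize(p[195:250,275:330],(600,600),interpolation=cv2.INTER_CUBIC)
save('crop_fit.png',c1)
E
```

```text
rim 506 med [0.5403 0.1755 0.0551] min [0.4818 0.1289 0.05  ] max [0.5973 0.2296 0.0579]
 circ 540.8049926757812 184.0523223876953 60.46907424926758
plinth 1257 med [0.5037 0.1588 0.0184] min [0.4538 0.1011 0.0131] max [0.6087 0.2571 0.0219]
 circ 531.5750732421875 179.3245086669922 78.2742919921875
plate 810 med [ 0.5113 -0.1361  0.0757] min [ 0.4775 -0.1727  0.0703] max [ 0.5575 -0.1024  0.08  ]
 rect ((517.4249267578125, -137.60775756835938), (79.56816864013672, 69.86383819580078), 0.5440166592597961)
handle 88 med [ 0.5162 -0.1367  0.1289] min [ 0.5055 -0.1492  0.1202] max [ 0.5291 -0.1248  0.1321]
 rect ((517.716064453125, -137.05226135253906), (19.76792335510254, 20.385295867919922), 68.47614288330078)
flange 510 med [ 0.511 -0.132  0.077] min [ 0.4775 -0.1723  0.0755] max [ 0.5569 -0.1024  0.0897]
```

Emit:
play_rows(steps=[{"claw": 0,"dp": [-0.028,-0.0155,0.0025],"angular": [0,0,0]},{"claw": 0,"dp": [-0.028,-0.0155,0.0025],"angular": [0,0,0]},{"claw": 0,"dp": [-0.028,-0.0155,0.0025],"angular": [0,0,0]},{"claw": 0,"dp": [-0.028,-0.0155,0.0025],"angular": [0,0,0]},{"claw": 0,"dp": [-0.028,-0.0155,0.0025],"angular": [0,0,0]},{"claw": 0,"dp": [-0.028,-0.0155,0.0025],"angular": [0,0,0]},{"claw": 0,"dp": [-0.028,-0.0155,0.0025],"angular": [0,0,0]},{"claw": 0,"dp": [-0.028,-0.0155,0.0025],"angular": [0,0,0]}])

```text
clock: 0.82
tcp_pos: [0.3464, 0.3648, 0.219]
orientation: [-0.0, 0.147, 0.989, -0.0]
wrist_force: [0.8, 0.3, 0.7]
finger_gap: 0.0855
```

Emit:
play_rows(steps=[{"claw": 0,"dp": [-0.028,-0.0155,0.0025],"angular": [0,0,0]},{"claw": 0,"dp": [-0.028,-0.0155,0.0025],"angular": [0,0,0]},{"claw": 0,"dp": [-0.028,-0.0155,0.0025],"angular": [0,0,0]},{"claw": 0,"dp": [-0.028,-0.0155,0.0025],"angular": [0,0,0]},{"claw": 0,"dp": [-0.028,-0.0155,0.0025],"angular": [0,0,0]},{"claw": 0,"dp": [-0.028,-0.0155,0.0025],"angular": [0,0,0]},{"claw": 0,"dp": [-0.02,-0.0155,0.0025],"angular": [0,0,0]},{"claw": 0,"dp": [0,0,0],"angular": [0,0,0]}])

```text
clock: 1.48
tcp_pos: [0.4965, 0.2041, 0.2008]
orientation: [0.0, 0.15, 0.989, -0.001]
wrist_force: [1.0, 0.5, 0.4]
finger_gap: 0.0852
```

```bash
python3 - <<'E'
from h import *
np.set_printoptions(precision=4,suppress=True)
p,d,c,T=grab('wrist'); save('w1.png',p); np.savez('pics/w1.npz',p=p,d=d,T=T)
st=env.get_state(); print(st['tcp_pos'],st['joint_pos'],st['clock'],st['orientation'])
print(proj([[.5316,.1793,.055],[.5316,.1793,.018]],c,T))
cv2.imwrite('pics/w1b.png',cv2.resize(cv2.imread('pics/w1.png'),(800,600),interpolation=cv2.INTER_CUBIC))
E
```

```text
[0.4949 0.2057 0.201 ] [ 0.244   0.2531 -0.1299  1.1889 -0.      0.5438] 1.5333 [-0.0005  0.1493  0.9888 -0.0002]
[[246.5106 221.8938]
 [247.926  209.0525]]
```

View pics/w1b.png

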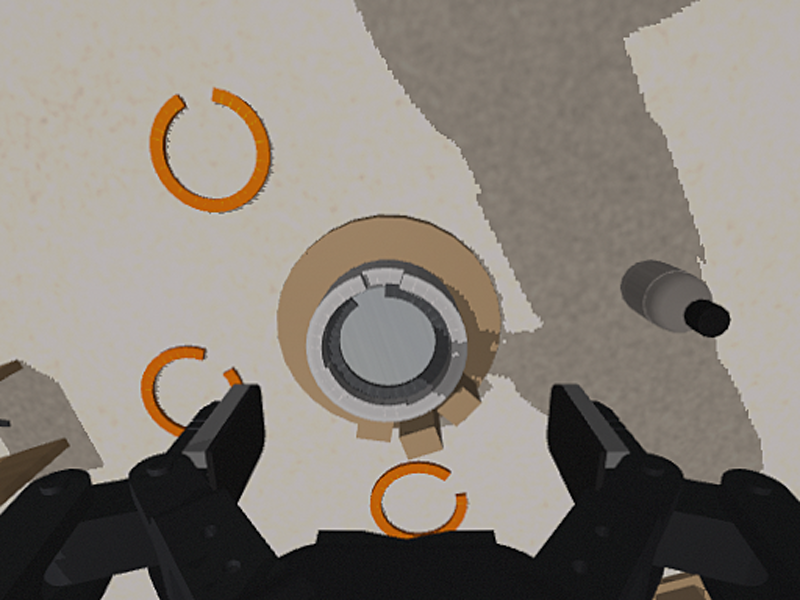

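The fitting is at (387,335) of the 800-px view, with the rim cut-out at about (383,275). The ring's split shows glass between ends at about (355,297) and (388,288). The right-hand end, beside the cut-out, is the free one because A grows clockwise here. I'll confirm it in an enlarged crop and measure.

```bash
python3 - <<'E'
from h import *
np.set_printoptions(precision=4,suppress=True)
z=np.load('pics/w1.npz');p,d,T=z['p'],z['d'],z['T'];c=env.calibration('wrist')
P=cloud(d,c,T); Z=P[...,2]
m=(Z>.015)&(Z<.021); m[:130]=0;m[270:]=0;m[:,:165]=0;m[:,330:]=0
cn=[.5316,.1793]
q=P[m]; q=q[np.hypot(q[:,0]-cn[0],q[:,1]-cn[1])<.085]; (x,y),r=cv2.minEnclosingCircle(q[:,:2].astype(np.float32)*1000); print('plinth',x,y,r,np.median(q[:,2]))
m=(Z>.053)&(Z<.057); q=P[m]; q=q[np.hypot(q[:,0]-cn[0],q[:,1]-cn[1])<.055]
A=np.c_[2*q[:,:2],np.ones(len(q))]; 
(x,y),r=cv2.minEnclosingCircle(q[:,:2].astype(np.float32)*1000); print('rim',x,y,r,len(q))
# polar map: for rim r 41-49 and ring r 32-39: height per world azimuth (deg, A0 = az180; A cw => az=180-A-?)
cx,cy=x/1000,y/1000
rr=np.hypot(P[...,0]-cx,P[...,1]-cy); az=np.degrees(np.arctan2(P[...,1]-cy,P[...,0]-cx))
B=(180-az)%360   # A if fitting yaw=0
for lo in range(-60,90,5):
    b=(B+180)%360-180
    s=(b>=lo)&(b<lo+5)
    f=lambda a,e:np.nanmedian(Z[s&(rr>a)&(rr<e)])*1000 if (s&(rr>a)&(rr<e)).any() else 0
    g=lambda a,e:np.median(p[s&(rr>a)&(rr<e)].mean(-1)) if (s&(rr>a)&(rr<e)).any() else 0
    print(lo,'rim z %.1f ring z %.1f grey %.0f'%(f(.043,.048),f(.033,.038),g(.033,.038)))
cr=p[150:270,190:310]; save('fitcrop.png',cv2.resize(cr,(600,600),interpolation=cv2.INTER_CUBIC))
E
```

```text
plinth 533.7305297851562 179.41934204101562 77.99470520019531 0.0181249585984585
rim 534.0567016601562 179.26416015625 50.411373138427734 2662
-60 rim z 54.9 ring z 44.4 grey 70
-55 rim z 54.8 ring z 44.2 grey 60
-50 rim z 54.8 ring z 43.9 grey 62
-45 rim z 55.1 ring z 44.3 grey 53
-40 rim z 55.2 ring z 44.1 grey 58
-35 rim z 55.4 ring z 44.1 grey 66
-30 rim z 220.2 ring z 43.9 grey 67
-25 rim z 221.7 ring z 44.0 grey 69
-20 rim z 55.2 ring z 39.8 grey 127
-15 rim z 55.3 ring z 39.5 grey 144
-10 rim z 55.3 ring z 39.5 grey 143
-5 rim z 54.7 ring z 39.7 grey 145
0 rim z 45.4 ring z 39.0 grey 143
5 rim z 44.9 ring z 39.6 grey 138
10 rim z 45.2 ring z 39.2 grey 141
15 rim z 45.3 ring z 44.1 grey 65
20 rim z 44.9 ring z 44.1 grey 69
25 rim z 45.4 ring z 44.5 grey 67
30 rim z 54.9 ring z 44.2 grey 67
35 rim z 55.4 ring z 44.5 grey 66
40 rim z 55.1 ring z 43.9 grey 68
45 rim z 55.2 ring z 44.7 grey 66
50 rim z 55.3 ring z 44.2 grey 66
55 rim z 55.3 ring z 44.3 grey 66
60 rim z 55.3 ring z 44.1 grey 67
65 rim z 55.4 ring z 43.9 grey 66
70 rim z 55.1 ring z 44.3 grey 66
75 rim z 55.0 ring z 44.1 grey 66
80 rim z 54.9 ring z 44.2 grey 68
85 rim z 55.2 ring z 43.8 grey 70
```

View pics/fitcrop.png

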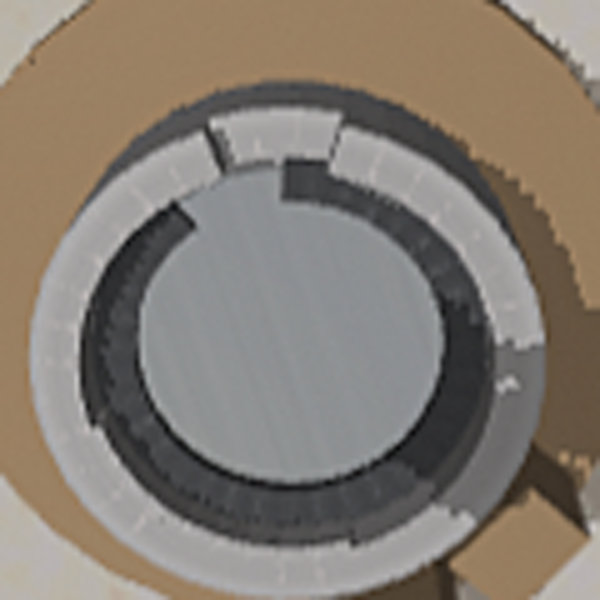

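The crop shows the cut-out between (215,140) and (335,130). The free end's dark face is at (283,180), and the lip is at the lower left. The fitting centre is (0.534, 0.1793) with yaw about 0, and the free end is at A≈15. Next, the stand.

Emit:
play_rows(steps=[{"claw": 0,"dp": [-0.0123,-0.0321,0],"angular": [0,0,0]},{"claw": 0,"dp": [-0.0123,-0.0321,0],"angular": [0,0,0]},{"claw": 0,"dp": [-0.0123,-0.0321,0],"angular": [0,0,0]},{"claw": 0,"dp": [-0.0123,-0.0321,0],"angular": [0,0,0]},{"claw": 0,"dp": [-0.0123,-0.0321,0],"angular": [0,0,0]},{"claw": 0,"dp": [-0.0123,-0.0321,0],"angular": [0,0,0]},{"claw": 0,"dp": [-0.0123,-0.0321,0],"angular": [0,0,0]},{"claw": 0,"dp": [-0.0123,-0.0321,0],"angular": [0,0,0]}])

```text
clock: 2.2
tcp_pos: [0.5127, -0.067, 0.202]
orientation: [-0.0, 0.147, 0.989, 0.0]
wrist_force: [0.8, -0.3, -1.0]
finger_gap: 0.0852
```

Emit:
play_rows(steps=[{"claw": 0,"dp": [-0.0123,-0.0321,0],"angular": [0,0,0]},{"claw": 0,"dp": [-0.0123,-0.0321,0],"angular": [0,0,0]},{"claw": 0,"dp": [0,0,0],"angular": [0,0,0]},{"claw": 0,"dp": [0,0,0],"angular": [0,0,0]},{"claw": 0,"dp": [0,0,0],"angular": [0,0,0]},{"claw": 0,"dp": [0,0,0],"angular": [0,0,0]},{"claw": 0,"dp": [0,0,0],"angular": [0,0,0]},{"claw": 0,"dp": [0,0,0],"angular": [0,0,0]}])

```text
clock: 2.87
tcp_pos: [0.518, -0.134, 0.2019]
orientation: [0.0, 0.146, 0.989, 0.0]
wrist_force: [-0.0, 0.9, -0.3]
finger_gap: 0.0853
```

```bash
python3 - <<'E'
from h import *
np.set_printoptions(precision=4,suppress=True)
p,d,c,T=grab('wrist'); save('w2.png',p); np.savez('pics/w2.npz',p=p,d=d,T=T)
st=env.get_state(); print(st['tcp_pos'],st['joint_pos'],st['clock'],st['orientation'],st['wrist_force'])
P=cloud(d,c,T); Z=P[...,2]; near=np.hypot(P[...,0]-.5175,P[...,1]+.1374)
for nm,lo,hi,r in(('handle',.126,.132,.03),('flange',.0775,.081,.035),('plate',.073,.077,.07)):
    q=P[(Z>lo)&(Z<hi)&(near<r)]; print(nm,len(q),np.median(q[:,2]),cv2.minAreaRect((q[:,:2]*1000).astype(np.float32)))
E
```

```text
[ 0.5181 -0.1342  0.2019] [-0.4036  0.2503 -0.1315  1.189   0.0002 -0.1096] 2.9167 [0.     0.1465 0.9892 0.0001] [0.175  0.0472 0.0875]
handle 746 0.12896210836564603 ((519.4398803710938, -136.99668884277344), (19.921884536743164, 20.791963577270508), 71.51753234863281)
flange 1033 0.07905635312796783 ((517.0055541992188, -136.28561401367188), (43.32464599609375, 38.89273452758789), 70.16905212402344)
plate 4896 0.07510473020095926 ((519.5771484375, -137.23915100097656), (80.4155044555664, 70.12323760986328), 1.4466112852096558)
```

View pics/w2.png

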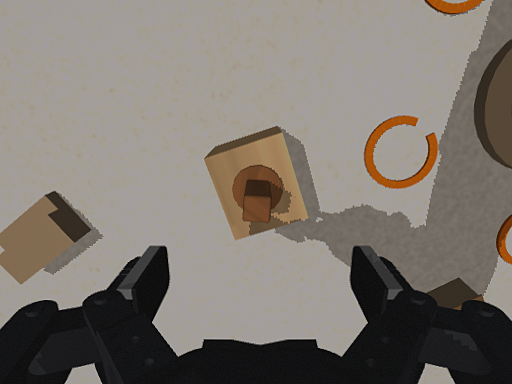

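The handle top is at (257,205), the flange around it and the plate below; heights and sizes agree with what is given. Descending to grasp.

Emit:
play_rows(steps=[{"claw": 0,"dp": [-0.002,-0.0023,0.013],"angular": [0,0,1.5]},{"claw": 0,"dp": [0,0,0.015],"angular": [0,0,0]},{"claw": 0,"dp": [0,0,0.015],"angular": [0,0,0]},{"claw": 0,"dp": [0,0,0.015],"angular": [0,0,0]},{"claw": 0,"dp": [0,0,0.015],"angular": [0,0,0]},{"claw": 0,"dp": [0,0,0.015],"angular": [0,0,0]},{"claw": 0,"dp": [0,0,0.012],"angular": [0,0,0]},{"claw": 0,"dp": [0,0,0.005],"angular": [0,0,0]}])

```text
clock: 3.58
tcp_pos: [0.5183, -0.1371, 0.0951]
orientation: [-0.001, 0.16, 0.987, 0.0]
wrist_force: [-1.2, 0.9, -0.8]
finger_gap: 0.0852
```

Emit:
play_rows(steps=[{"claw": 200,"dp": [0,0,0],"angular": [0,0,0]},{"claw": 255,"dp": [0,0,0],"angular": [0,0,0]},{"claw": 255,"dp": [0,0,0],"angular": [0,0,0]},{"claw": 255,"dp": [0,0,0],"angular": [0,0,0]},{"claw": 255,"dp": [0,0,0],"angular": [0,0,0]},{"claw": 255,"dp": [0,0,0],"angular": [0,0,0]},{"claw": 255,"dp": [0,0,0],"angular": [0,0,0]},{"claw": 255,"dp": [0,0,0],"angular": [0,0,0]}], force=60)

```text
clock: 4.25
tcp_pos: [0.5198, -0.1382, 0.0976]
orientation: [0.001, 0.16, 0.987, 0.0]
wrist_force: [-0.3, 1.7, 5.4]
finger_gap: 0.0189
```

Emit:
play_rows(steps=[{"claw": 255,"dp": [0,0,0],"angular": [0,0,0]},{"claw": 255,"dp": [0,0,0],"angular": [0,0,0]},{"claw": 255,"dp": [0,0,0],"angular": [0,0,0]},{"claw": 255,"dp": [0,0,0],"angular": [0,0,0]},{"claw": 255,"dp": [0,0,0],"angular": [0,0,0]},{"claw": 255,"dp": [0,0,0],"angular": [0,0,0]},{"claw": 255,"dp": [0,0,0],"angular": [0,0,0]},{"claw": 255,"dp": [0,0,0],"angular": [0,0,0]}])

```text
clock: 4.92
tcp_pos: [0.5198, -0.1382, 0.0976]
orientation: [0.001, 0.16, 0.987, 0.0]
wrist_force: [-0.6, 1.5, 6.8]
finger_gap: 0.0194
```

```bash
python3 - <<'E'
from h import *
st=env.get_state(); print(st)
E
```

```text
{'clock': 4.9167, 'joint_pos': array([-4.09334762e-01,  3.26622509e-01, -2.96887032e-01,  9.45832611e-01,
        3.86402604e-04, -8.74326809e-02]), 'qvel': array([ 3.25772559e-04,  2.47652984e-03, -8.48882308e-04,  1.75944366e-04,
        4.82207667e-05,  9.59038715e-05]), 'tau': array([-6.61340151e-01, -4.25568795e+01,  2.51278102e+01, -4.21536192e-01,
       -2.76629180e-01, -5.05422693e-03]), 'tcp_pos': array([ 0.51984054, -0.1382005 ,  0.09762399]), 'orientation': array([7.52270200e-04, 1.60256844e-01, 9.87075062e-01, 8.52661894e-06]), 'wrist_force': array([-0.6376737 ,  1.50849768,  6.76590133]), 'ft_torque': array([ 0.20812038,  0.13793599, -0.02174664]), 'finger_gap': 0.019382150394507868}
```

Emit:
play_rows(steps=[{"claw": 255,"dp": [0,0,-0.005],"angular": [0,0,0]},{"claw": 255,"dp": [0,0,-0.01],"angular": [0,0,0]},{"claw": 255,"dp": [0,0,-0.015],"angular": [0,0,0]},{"claw": 255,"dp": [0,0,-0.015],"angular": [0,0,0]},{"claw": 255,"dp": [0,0,-0.015],"angular": [0,0,0]},{"claw": 255,"dp": [0,0,-0.015],"angular": [0,0,0]},{"claw": 255,"dp": [0,0,-0.015],"angular": [0,0,0]},{"claw": 255,"dp": [0,0,-0.015],"angular": [0,0,0]}])

```text
clock: 5.58
tcp_pos: [0.5191, -0.1382, 0.2031]
orientation: [-0.0, 0.16, 0.987, -0.0]
wrist_force: [0.2, 0.8, -0.7]
finger_gap: 0.0192
```

Emit:
play_rows(steps=[{"claw": 255,"dp": [0,0,-0.01],"angular": [0,0,0]},{"claw": 255,"dp": [0,0,0],"angular": [0,0,0]},{"claw": 255,"dp": [0,0,0],"angular": [0,0,0]},{"claw": 255,"dp": [0,0,0],"angular": [0,0,0]},{"claw": 255,"dp": [0,0,0],"angular": [0,0,0]},{"claw": 255,"dp": [0,0,0],"angular": [0,0,0]},{"claw": 255,"dp": [0,0,0],"angular": [0,0,0]},{"claw": 255,"dp": [0,0,0],"angular": [0,0,0]}])

```text
clock: 6.25
tcp_pos: [0.5191, -0.1381, 0.2112]
orientation: [-0.0, 0.16, 0.987, 0.0]
wrist_force: [0.5, -0.2, 0.1]
finger_gap: 0.0193
```

```bash
python3 - <<'E'
from h import *
np.set_printoptions(precision=4,suppress=True)
st=env.get_state(); print(st['tcp_pos'],st['wrist_force'],st['ft_torque'])
t=st['tcp_pos']
o=[]
for n in('scene','wrist'):
    p,d,c,T=grab(n); save(n+'3.png',p); np.savez('pics/'+n+'3.npz',p=p,d=d,T=T)
    u,v=proj([[t[0],t[1],t[2]-.065]],c,T)[0].astype(int); print(n,u,v)
    if n=='scene': cr=p[v-40:v+30,u-40:u+40]; print('crop origin',u-40,v-40); o.append(cv2.resize(cr,(480,420),interpolation=cv2.INTER_CUBIC))
    else: o.append(cv2.resize(p[100:384,120:400],(320,420)))
save('c3.png',np.hstack(o))
E
```

```text
[ 0.5191 -0.1381  0.2112] [ 0.4934 -0.2239  0.0973] [ 0.0102 -0.051   0.029 ]
scene 205 180
crop origin 165 140
wrist 260 210
```

View pics/c3.png

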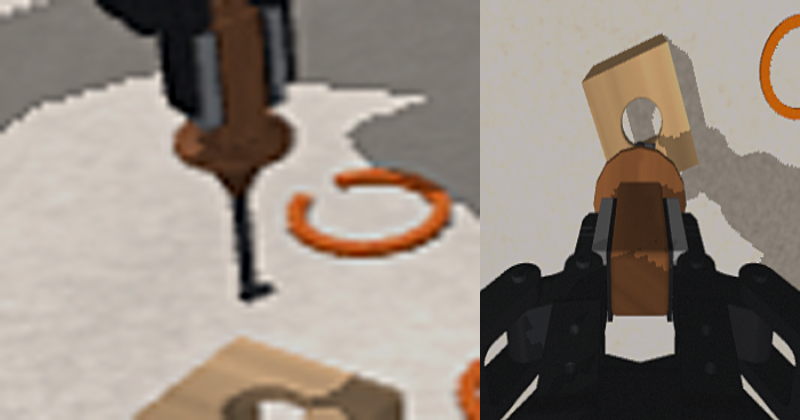

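The scene crop shows the flange, cone and shaft, with the toe at about (258,292) of the crop pointing right and slightly up. That matches azimuth about 72°, along tool +y. I'll measure tilt and length.

```bash
python3 - <<'E'
from h import *
np.set_printoptions(precision=2,suppress=True)
z=np.load('pics/scene3.npz');p,d,T=z['p'],z['d'],z['T'];c=env.calibration('scene')
t=np.array([.5191,-.1381,.2112])
print('vertical proj', [proj([[t[0],t[1],zz]],c,T)[0] for zz in (.19,.16,.15,.14,.13,.12)])
g=p.astype(int).sum(-1)
for v in range(170,193):
    u=np.where(g[v,196:216]<200)[0]+196
    print(v,u.min() if len(u) else '',u.max() if len(u) else '',end=' | ')
# toe direction/candidates
b=np.array([t[0],t[1],.125])
for az in(71.6,161.6,-18.4,-108.4):
    a=np.radians(az); print('\n',az,proj([b+.010*np.array([np.cos(a),np.sin(a),0])],c,T)-proj([b],c,T))
# flange centre height/pos: brown pixels
P=cloud(d,c,T)
m=(g<200); m[:172]=0; m[193:]=0; m[:,:196]=0; m[:,216:]=0
q=P[m]; q=q[np.hypot(q[:,0]-t[0],q[:,1]-t[1])<.03]; print(len(q)); 
for lo in np.arange(.11,.18,.006):
    s=q[(q[:,2]>=lo)&(q[:,2]<lo+.006)]
    if len(s): print('%.3f'%lo,len(s),np.median(s,0)*1000,(s.max(0)-s.min(0))*1000)
E
```

```text
vertical proj [array([204.26, 162.71]), array([205.46, 174.85]), array([205.85, 178.81]), array([206.24, 182.73]), array([206.62, 186.6 ]), array([207.01, 190.43])]
170 202 206 | 171 203 205 | 172 204 205 | 173 204 205 | 174 204 205 | 175 204 205 | 176 204 205 | 177 204 205 | 178 204 205 | 179 205 205 | 180 205 206 | 181 205 206 | 182 205 206 | 183 205 206 | 184 205 206 | 185 205 206 | 186 205 206 | 187 205 207 | 188 205 209 | 189 205 207 | 190   | 191   | 192   | 
 71.6 [[ 3.78 -1.54]]

 161.6 [[-2.42 -1.79]]

 -18.4 [[2.46 1.82]]

 -108.4 [[-3.82  1.56]]
39
0.122 6 [ 520.83 -139.61  125.37] [5.93 8.13 3.3 ]
0.128 7 [ 519.35 -141.13  130.52] [3.15 5.41 4.64]
0.134 4 [ 518.32 -140.83  136.33] [3.78 1.85 4.15]
0.140 5 [ 519.91 -141.63  144.54] [4.3  2.63 4.14]
0.146 4 [ 519.83 -141.23  148.34] [1.54 3.11 5.15]
0.152 5 [ 517.96 -140.55  155.03] [3.58 3.06 4.26]
0.158 4 [ 517.36 -140.33  161.15] [3.41 2.06 4.9 ]
0.164 3 [ 520.31 -140.28  168.02] [0.46 3.98 2.37]
0.170 1 [ 520.73 -143.67  170.34] [0. 0. 0.]
```

```bash
python3 - <<'E'
from h import *
np.set_printoptions(precision=4,suppress=True)
z=np.load('pics/w1.npz');p,d,T=z['p'],z['d'],z['T'];c=env.calibration('wrist')
g=p.mean(-1).astype(np.float32)
for C in((.5340,.1793),):
  for r in(.032,.0335,.035,.0365,.038,.0395):
    A=np.arange(-40,40,.25); a=np.radians(A)
    uv=proj(np.c_[C[0]-r*np.cos(a),C[1]+r*np.sin(a),np.full(len(a),.044)],c,T).astype(np.float32)
    s=cv2.remap(g,uv[:,0].reshape(1,-1),uv[:,1].reshape(1,-1),cv2.INTER_LINEAR)[0]
    w=A[s>105]; print(r,w.min() if len(w) else None,w.max() if len(w) else None)
# rim inner/outer circle by fit from rim-level points
P=cloud(d,c,T);Z=P[...,2]
from scipy.optimize import least_squares
m=((Z>.053)&(Z<.057)&(np.hypot(P[...,0]-.534,P[...,1]-.1793)<.056)).astype(np.uint8)
print('rim centroid-ish', P[m>0][:,:2].mean(0))
# ring inner edge: dark vs glass at r~31
pts=[]
for A in range(25,330,5):
    a=np.radians(A); rr=np.arange(.026,.036,.0002)
    uv=proj(np.c_[.534-rr*np.cos(a),.1793+rr*np.sin(a),np.full(len(rr),.044)],c,T).astype(np.float32)
    s=cv2.remap(g,uv[:,0].reshape(1,-1),uv[:,1].reshape(1,-1),cv2.INTER_LINEAR)[0]
    i=np.argmin(np.gradient(s)); pts.append([.534-rr[i]*np.cos(a),.1793+rr[i]*np.sin(a)])
pts=np.array(pts); f=least_squares(lambda x:np.hypot(pts[:,0]-x[0],pts[:,1]-x[1])-x[2],[.534,.179,.031],loss='soft_l1',f_scale=.0005); print('ring inner',f.x)
E
```

```text
0.032 -17.5 14.25
0.0335 -16.75 14.5
0.035 -17.25 15.0
0.0365 -17.75 15.0
0.038 -17.25 39.75
0.0395 -32.0 39.75
rim centroid-ish [0.5366 0.178 ]
ring inner [0.5328 0.1795 0.0304]
```

Emit:
play_rows(steps=[{"claw": 255,"dp": [0.0117,0.0291,0],"angular": [0,0,0]},{"claw": 255,"dp": [0.0117,0.0291,0],"angular": [0,0,0]},{"claw": 255,"dp": [0.0117,0.0291,0],"angular": [0,0,0]},{"claw": 255,"dp": [0.0117,0.0291,0],"angular": [0,0,0]},{"claw": 255,"dp": [0.0117,0.0291,0],"angular": [0,0,0]},{"claw": 255,"dp": [0.0117,0.0291,0],"angular": [0,0,0]},{"claw": 255,"dp": [0.0117,0.0291,0],"angular": [0,0,0]},{"claw": 255,"dp": [0.0117,0.0291,0],"angular": [0,0,0]}])

```text
clock: 7.02
tcp_pos: [0.5039, 0.1138, 0.2119]
orientation: [0.0, 0.16, 0.987, 0.0]
wrist_force: [0.8, -0.3, 0.1]
finger_gap: 0.0193
```

Emit:
play_rows(steps=[{"claw": 255,"dp": [0.0117,0.0291,0],"angular": [0,0,0]},{"claw": 255,"dp": [0.0117,0.0291,0],"angular": [0,0,0]},{"claw": 255,"dp": [0,0,0],"angular": [0,0,-4.5]},{"claw": 255,"dp": [0,0,0],"angular": [0,0,-4.5]},{"claw": 255,"dp": [0,0,0],"angular": [0,0,-4.4]},{"claw": 255,"dp": [0,0,0],"angular": [0,0,0]},{"claw": 255,"dp": [0,0,0],"angular": [0,0,0]},{"claw": 255,"dp": [0,0,0],"angular": [0,0,0]}])

```text
clock: 7.68
tcp_pos: [0.5004, 0.1748, 0.2118]
orientation: [0.0, 0.045, 0.999, 0.0]
wrist_force: [0.2, -0.1, -1.0]
finger_gap: 0.0195
```

```bash
cat > st.py <<'E'
from h import *
np.set_printoptions(precision=4,suppress=True)
st=env.get_state(); M=T_of('wrist',st)[1]; q=st['orientation']; Rm=R.from_quat([q[1],q[2],q[3],q[0]]).as_matrix()
print(st['tcp_pos'],'F',st['wrist_force'],'M',st['ft_torque'],'t',st['clock'],'gap',st['finger_gap'])
print('yaz',np.degrees(np.arctan2(Rm[1,1],Rm[0,1])),'z',Rm[:,2])
import sys
if len(sys.argv)>3:
    tg=np.array([float(v) for v in sys.argv[1:4]]); print('to go, tool axes',Rm.T@(tg-st['tcp_pos']))
E
python3 st.py .4996 .1748 .15
```

```text
[0.5004 0.1748 0.2118] F [ 0.1811 -0.0533 -1.0195] M [ 0.0299 -0.0454  0.0485] t 7.6833 gap 0.01953483033711792
yaz 84.83131087105345 z [ 0.      0.0001 -1.    ]
to go, tool axes [ 0.0008 -0.0001  0.0618]
```

Emit:
play_rows(steps=[{"claw": 255,"dp": [0.0008,0,0.012],"angular": [0,0,0]},{"claw": 255,"dp": [0,0,0.015],"angular": [0,0,0]},{"claw": 255,"dp": [0,0,0.015],"angular": [0,0,0]},{"claw": 255,"dp": [0,0,0.01],"angular": [0,0,0]},{"claw": 255,"dp": [0,0,0.008],"angular": [0,0,0]},{"claw": 255,"dp": [0,0,0.003],"angular": [0,0,0]},{"claw": 255,"dp": [0,0,0],"angular": [0,0,0]},{"claw": 255,"dp": [0,0,0],"angular": [0,0,0]}])

```text
clock: 8.35
tcp_pos: [0.4999, 0.175, 0.1492]
orientation: [0.0, 0.044, 0.999, 0.0]
wrist_force: [-0.0, 0.2, -0.5]
finger_gap: 0.0194
```

```bash
python3 st.py; python3 - <<'E'
from h import *
p,d,c,T=grab('scene'); save('s4.png',p); np.savez('pics/s4.npz',p=p,d=d,T=T)
u,v=proj([[.5,.178,.05]],c,T)[0].astype(int); print(u,v)
w,_,_,_=grab('wrist')
cr=p[v-30:v+20,u-25:u+50]; print('origin',u-25,v-30)
save('c4.png',np.vstack([cv2.resize(cr,(600,400),interpolation=cv2.INTER_CUBIC)]))
print(proj([[.5,.178,z] for z in(.14,.1,.06)],c,T))
E
```

```text
[0.4999 0.175  0.1492] F [-0.0334  0.2411 -0.5288] M [ 0.0337 -0.0272 -0.0307] t 8.35 gap 0.019446455121524615
yaz 84.92969736120246 z [ 0.0005  0.0002 -1.    ]
273 158
origin 248 128
[[273.3562322  129.88578893]
 [273.42163251 143.02899475]
 [273.48213908 155.74384051]]
```

View pics/c4.png

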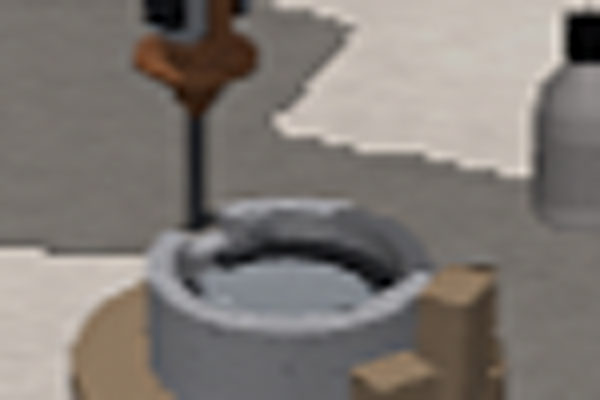

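```bash
python3 - <<'E'
from h import *
np.set_printoptions(precision=2,suppress=True)
z=np.load('pics/s4.npz');p,d,T=z['p'],z['d'],z['T'];c=env.calibration('scene')
a=np.radians(np.arange(0,360,1)); C=np.array([.5338,.1793])
q=proj(np.c_[C[0]-.05*np.cos(a),C[1]+.05*np.sin(a),np.full(360,.055)],c,T); print('pred rim u',q[:,0].min(),q[:,0].max(),'v',q[:,1].min(),q[:,1].max())
P=cloud(d,c,T); m=(abs(P[...,2]-.055)<.0025)&(np.hypot(P[...,0]-C[0],P[...,1]-C[1])<.057)
v,u=np.where(m); print('seen u',u.min(),u.max(),'v',v.min(),v.max())
print('A=0,15,30 inner at z.045',proj([[C[0]-.0404*np.cos(t),C[1]+.0404*np.sin(t),.045] for t in np.radians([0,15,30])],c,T))
print('shaft pred at .06,.08',proj([[.4996,.1762,.06],[.4996,.1762,.08]],c,T))
g=p.astype(int).sum(-1)
for r in range(142,160): print(r,g[r,266:284])
E
```

```text
pred rim u 266.23584024861685 301.84301542335515 v 151.8895742141135 168.63794198094945
seen u 267 300 v 153 169
A=0,15,30 inner at z.045 [[271.77 159.67]
 [274.07 158.32]
 [277.   157.3 ]]
shaft pred at .06,.08 [[273.03 155.96]
 [273.   149.65]]
142 [334 333 339 351 321 204  77 191 318 357 347 343 340 338 330 311 457 553]
143 [338 340 338 342 316 204  79 204 319 344 337 336 333 332 330 315 486 599]
144 [336 335 341 348 320 202  73 198 315 339 332 331 320 321 328 330 348 505]
145 [336 339 333 339 314 199  73 202 317 345 332 327 324 332 333 334 319 345]
146 [344 336 339 349 322 204  75 196 315 341 333 331 332 331 334 327 328 326]
147 [342 345 343 354 326 206  73 201 314 343 336 334 338 338 333 328 325 327]
148 [337 337 338 347 328 212  74 202 316 342 336 330 328 335 327 324 323 328]
149 [334 331 336 345 322 212  72 202 318 349 337 337 336 328 329 330 332 333]
150 [330 332 335 343 323 217  81 204 323 348 341 339 340 333 334 336 333 334]
151 [337 330 328 340 317 215  85 200 321 351 339 333 334 330 329 326 328 324]
152 [337 329 329 336 320 212  88 197 315 339 324 321 315 308 332 351 351 347]
153 [334 336 336 342 318 208  89 207 322 382 400 440 482 481 479 483 483 508]
154 [335 342 342 347 320 212  95 150 238 336 446 496 449 406 430 383 314 313]
155 [333 338 331 337 313 201  86  70 130 236 292 304 336 345 301 283 290 292]
156 [334 328 341 346 269 167  97 175 283 289 269 287 280 261 244 248 283 310]
157 [335 366 444 482 460 407 381 426 477 454 337 295 272 206 198 202 235 275]
158 [326 413 477 483 412 361 464 521 506 436 340 244 241 206 154 102 103 118]
159 [391 476 476 419 286 331 415 401 337 212 188 183 146 100  86  76  73  71]
```

Emit:
play_rows(steps=[{"claw": 255,"dp": [-0.0004,0.0005,0.002],"angular": [0,0,0]},{"claw": 255,"dp": [0,0,0.003],"angular": [0,0,0]},{"claw": 255,"dp": [0,0,0.003],"angular": [0,0,0]},{"claw": 255,"dp": [0,0,0.002],"angular": [0,0,0]},{"claw": 255,"dp": [0,0,0.001],"angular": [0,0,0]},{"claw": 255,"dp": [0,0,0],"angular": [0,0,0]},{"claw": 255,"dp": [0,0,0],"angular": [0,0,0]},{"claw": 255,"dp": [0,0,0],"angular": [0,0,0]}])

```text
clock: 9.12
tcp_pos: [0.5001, 0.1755, 0.1379]
orientation: [0.0, 0.044, 0.999, 0.0]
wrist_force: [-0.4, -0.3, -0.5]
finger_gap: 0.0193
```

```bash
python3 st.py
```

```text
[0.5001 0.1755 0.1379] F [-0.4048 -0.3477 -0.5022] M [ 0.0096  0.0222 -0.0059] t 9.1167 gap 0.019327152122392766
yaz 84.95302306731314 z [ 0.0001  0.0001 -1.    ]
```

Emit:
play_rows(steps=[{"claw": 255,"dp": [0,0,0.001],"angular": [0,0,0]},{"claw": 255,"dp": [0,0,0.001],"angular": [0,0,0]},{"claw": 255,"dp": [0,0,0.001],"angular": [0,0,0]},{"claw": 255,"dp": [0,0,0.0005],"angular": [0,0,0]},{"claw": 255,"dp": [0,0,0],"angular": [0,0,0]},{"claw": 255,"dp": [0,0,0],"angular": [0,0,0]},{"claw": 255,"dp": [0,0,0],"angular": [0,0,0]},{"claw": 255,"dp": [0,0,0],"angular": [0,0,0]}])

```text
clock: 9.78
tcp_pos: [0.5001, 0.1755, 0.1344]
orientation: [0.0, 0.044, 0.999, 0.0]
wrist_force: [-0.4, -0.8, -1.1]
finger_gap: 0.0191
```

Emit:
play_rows(steps=[{"claw": 255,"dp": [0,0,0.0005],"angular": [0,0,0]},{"claw": 255,"dp": [0,0,0.0005],"angular": [0,0,0]},{"claw": 255,"dp": [0,0,0.0005],"angular": [0,0,0]},{"claw": 255,"dp": [0,0,0.0005],"angular": [0,0,0]},{"claw": 255,"dp": [0,0,0],"angular": [0,0,0]},{"claw": 255,"dp": [0,0,0],"angular": [0,0,0]},{"claw": 255,"dp": [0,0,0],"angular": [0,0,0]},{"claw": 255,"dp": [0,0,0],"angular": [0,0,0]}])

```text
clock: 10.45
tcp_pos: [0.5001, 0.1755, 0.1323]
orientation: [0.0, 0.044, 0.999, 0.0]
wrist_force: [-0.1, 0.3, -0.8]
finger_gap: 0.0195
```

Emit:
play_rows(steps=[{"claw": 255,"dp": [0,0,0.0005],"angular": [0,0,0]},{"claw": 255,"dp": [0,0,0.0005],"angular": [0,0,0]},{"claw": 255,"dp": [0,0,0.0005],"angular": [0,0,0]},{"claw": 255,"dp": [0,0,0.0005],"angular": [0,0,0]},{"claw": 255,"dp": [0,0,0],"angular": [0,0,0]},{"claw": 255,"dp": [0,0,0],"angular": [0,0,0]},{"claw": 255,"dp": [0,0,0],"angular": [0,0,0]},{"claw": 255,"dp": [0,0,0],"angular": [0,0,0]}])

```text
clock: 11.12
tcp_pos: [0.5001, 0.1755, 0.1303]
orientation: [0.0, 0.044, 0.999, 0.0]
wrist_force: [0.3, 0.0, -1.0]
finger_gap: 0.0193
```

Emit:
play_rows(steps=[{"claw": 255,"dp": [0,0,0.0005],"angular": [0,0,0]},{"claw": 255,"dp": [0,0,0.0005],"angular": [0,0,0]},{"claw": 255,"dp": [0,0,0.0005],"angular": [0,0,0]},{"claw": 255,"dp": [0,0,0.0005],"angular": [0,0,0]},{"claw": 255,"dp": [0,0,0],"angular": [0,0,0]},{"claw": 255,"dp": [0,0,0],"angular": [0,0,0]},{"claw": 255,"dp": [0,0,0],"angular": [0,0,0]},{"claw": 255,"dp": [0,0,0],"angular": [0,0,0]}])

```text
clock: 11.78
tcp_pos: [0.5001, 0.1755, 0.1283]
orientation: [0.0, 0.044, 0.999, 0.0]
wrist_force: [-0.1, 0.1, -0.0]
finger_gap: 0.0191
```

Emit:
play_rows(steps=[{"claw": 255,"dp": [0,0,0.0005],"angular": [0,0,0]},{"claw": 255,"dp": [0,0,0.0005],"angular": [0,0,0]},{"claw": 255,"dp": [0,0,0.0005],"angular": [0,0,0]},{"claw": 255,"dp": [0,0,0],"angular": [0,0,0]},{"claw": 255,"dp": [0,0,0],"angular": [0,0,0]},{"claw": 255,"dp": [0,0,0],"angular": [0,0,0]},{"claw": 255,"dp": [0,0,0],"angular": [0,0,0]},{"claw": 255,"dp": [0,0,0],"angular": [0,0,0]}])

```text
clock: 12.45
tcp_pos: [0.5001, 0.1755, 0.1268]
orientation: [0.0, 0.044, 0.999, 0.0]
wrist_force: [-0.2, 0.3, -1.2]
finger_gap: 0.0192
```

Emit:
play_rows(steps=[{"claw": 255,"dp": [0,0,0.0005],"angular": [0,0,0]},{"claw": 255,"dp": [0,0,0.0005],"angular": [0,0,0]},{"claw": 255,"dp": [0,0,0.0005],"angular": [0,0,0]},{"claw": 255,"dp": [0,0,0],"angular": [0,0,0]},{"claw": 255,"dp": [0,0,0],"angular": [0,0,0]},{"claw": 255,"dp": [0,0,0],"angular": [0,0,0]},{"claw": 255,"dp": [0,0,0],"angular": [0,0,0]},{"claw": 255,"dp": [0,0,0],"angular": [0,0,0]}])

```text
clock: 13.12
tcp_pos: [0.5002, 0.1755, 0.1255]
orientation: [0.0, 0.044, 0.999, 0.0]
wrist_force: [-1.1, -0.7, 4.3]
finger_gap: 0.0197
```

Emit:
play_rows(steps=[{"claw": 255,"dp": [0,0,0.0004],"angular": [0,0,0]},{"claw": 255,"dp": [0,0,0.0004],"angular": [0,0,0]},{"claw": 255,"dp": [0,0,0.0004],"angular": [0,0,0]},{"claw": 255,"dp": [0,0,0],"angular": [0,0,0]},{"claw": 255,"dp": [0,0,0],"angular": [0,0,0]},{"claw": 255,"dp": [0,0,0],"angular": [0,0,0]},{"claw": 255,"dp": [0,0,0],"angular": [0,0,0]},{"claw": 255,"dp": [0,0,0],"angular": [0,0,0]}])

```text
clock: 13.78
tcp_pos: [0.5002, 0.1755, 0.1247]
orientation: [0.0, 0.044, 0.999, 0.0]
wrist_force: [-1.5, -1.2, 7.9]
finger_gap: 0.0192
```

```bash
python3 st.py
```

```text
[0.5002 0.1755 0.1247] F [-1.5371 -1.1782  7.9174] M [-0.1313  0.541   0.0096] t 13.7833 gap 0.01918186795234439
yaz 84.9513961483267 z [ 0.0008  0.0002 -1.    ]
```

Emit:
play_rows(steps=[{"claw": 255,"dp": [0,0,0.0004],"angular": [0,0,0]},{"claw": 255,"dp": [0,0,0],"angular": [0,0,0]},{"claw": 255,"dp": [0,0.0006,0],"angular": [0,0,0]},{"claw": 255,"dp": [0,0.0006,0],"angular": [0,0,0]},{"claw": 255,"dp": [0,0.0006,0],"angular": [0,0,0]},{"claw": 255,"dp": [0,0.0006,0],"angular": [0,0,0]},{"claw": 255,"dp": [0,0.0006,0],"angular": [0,0,0]},{"claw": 255,"dp": [0,0,0],"angular": [0,0,0]}])

```text
clock: 14.45
tcp_pos: [0.5005, 0.1772, 0.1243]
orientation: [0.0, 0.044, 0.999, -0.002]
wrist_force: [-1.7, -4.6, 9.1]
finger_gap: 0.0193
```

```bash
python3 st.py
```

```text
[0.5005 0.1772 0.1243] F [-1.7321 -4.6409  9.1361] M [-1.327   0.5509  0.0031] t 14.45 gap 0.019316414664176242
yaz 84.91377226155312 z [ 0.0008 -0.0031 -1.    ]
```

Emit:
play_rows(steps=[{"claw": 255,"dp": [0,0.0005,0],"angular": [0,0,0]},{"claw": 255,"dp": [0,0.0005,0],"angular": [0,0,0]},{"claw": 255,"dp": [0,0.0005,0],"angular": [0,0,0]},{"claw": 255,"dp": [0,0,0],"angular": [0,0,0]},{"claw": 255,"dp": [0,0,0],"angular": [0,0,0]},{"claw": 255,"dp": [0,0,0],"angular": [0,0,0]},{"claw": 255,"dp": [0,0,0],"angular": [0,0,0]},{"claw": 255,"dp": [0,0,0],"angular": [0,0,0]}])

```text
clock: 15.12
tcp_pos: [0.5008, 0.1786, 0.1244]
orientation: [0.001, 0.044, 0.999, -0.001]
wrist_force: [-1.6, -5.2, 9.1]
finger_gap: 0.0196
```

```bash
python3 st.py
```

```text
[0.5008 0.1786 0.1244] F [-1.6088 -5.1789  9.1484] M [-1.3124  0.4934  0.0204] t 15.1167 gap 0.01960200191492146
yaz 84.90739108147821 z [ 0.0011 -0.003  -1.    ]
```

Emit:
play_rows(steps=[{"claw": 255,"dp": [0,0.0005,0],"angular": [0,0,0]},{"claw": 255,"dp": [0,0.0005,0],"angular": [0,0,0]},{"claw": 255,"dp": [0,0.0005,0],"angular": [0,0,0]},{"claw": 255,"dp": [0,0.0005,0],"angular": [0,0,0]},{"claw": 255,"dp": [0,0,0],"angular": [0,0,0]},{"claw": 255,"dp": [0,0,0],"angular": [0,0,0]},{"claw": 255,"dp": [0,0,0],"angular": [0,0,0]},{"claw": 255,"dp": [0,0,0],"angular": [0,0,0]}])

```text
clock: 15.78
tcp_pos: [0.5012, 0.1805, 0.1244]
orientation: [0.001, 0.044, 0.999, -0.002]
wrist_force: [-1.8, -4.6, 8.8]
finger_gap: 0.0195
```

```bash
python3 st.py
```

```text
[0.5012 0.1805 0.1244] F [-1.7691 -4.6413  8.8297] M [-1.368   0.433   0.0158] t 15.7833 gap 0.019466070080024954
yaz 84.9025937213957 z [ 0.0015 -0.0032 -1.    ]
```

Emit:
play_rows(steps=[{"claw": 255,"dp": [0,0.0005,0],"angular": [0,0,0]},{"claw": 255,"dp": [0,0.0005,0],"angular": [0,0,0]},{"claw": 255,"dp": [0,0.0005,0],"angular": [0,0,0]},{"claw": 255,"dp": [0,0.0005,0],"angular": [0,0,0]},{"claw": 255,"dp": [0,0,0],"angular": [0,0,0]},{"claw": 255,"dp": [0,0,0],"angular": [0,0,0]},{"claw": 255,"dp": [0,0,0],"angular": [0,0,0]},{"claw": 255,"dp": [0,0,0],"angular": [0,0,0]}])

```text
clock: 16.45
tcp_pos: [0.5015, 0.1825, 0.1244]
orientation: [0.001, 0.044, 0.999, -0.002]
wrist_force: [-1.4, -4.5, 8.2]
finger_gap: 0.0191
```

```bash
python3 st.py; python3 - <<'E'
from h import *
p,d,c,T=grab('scene'); save('s5.png',p); np.savez('pics/s5.npz',p=p,d=d,T=T)
cr=p[140:175,258:308]; save('c5.png',cv2.resize(cr,(800,560),interpolation=cv2.INTER_CUBIC))
E
```

```text
[0.5015 0.1825 0.1244] F [-1.3897 -4.5114  8.1938] M [-1.4085  0.2981  0.0105] t 16.45 gap 0.01910873128764454
yaz 84.90333091403522 z [ 0.0017 -0.0032 -1.    ]
```

View pics/c5.png

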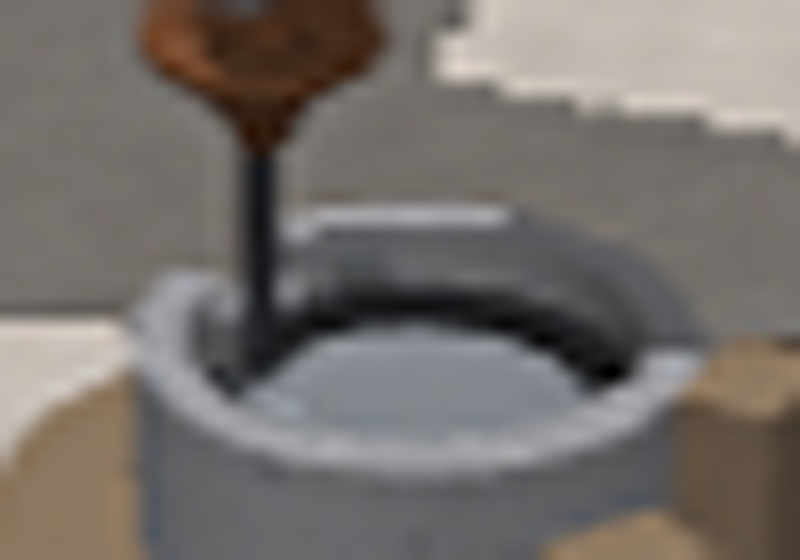

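The shaft stands at (262,330) in the cut-out, right against the ring's dark end at about (275,335), and the toe slid in at friction-only force. Lifting now.

Emit:
play_rows(steps=[{"claw": 255,"dp": [0,0,-0.0005],"angular": [0,0,0]},{"claw": 255,"dp": [0,0,-0.0005],"angular": [0,0,0]},{"claw": 255,"dp": [0,0,-0.0005],"angular": [0,0,0]},{"claw": 255,"dp": [0,0,-0.0005],"angular": [0,0,0]},{"claw": 255,"dp": [0,0,-0.0005],"angular": [0,0,0]},{"claw": 255,"dp": [0,0,-0.0005],"angular": [0,0,0]},{"claw": 255,"dp": [0,0,0],"angular": [0,0,0]},{"claw": 255,"dp": [0,0,0],"angular": [0,0,0]}])

```text
clock: 17.17
tcp_pos: [0.5008, 0.184, 0.1264]
orientation: [-0.0, 0.044, 0.999, 0.0]
wrist_force: [0.4, -1.4, 0.1]
finger_gap: 0.0192
```

```bash
python3 st.py
```

```text
[0.5008 0.184  0.1264] F [ 0.4013 -1.379   0.0809] M [-0.3948 -0.3706 -0.0027] t 17.1667 gap 0.01921261911977733
yaz 84.95580841815834 z [-0.0002  0.0002 -1.    ]
```

Emit:
play_rows(steps=[{"claw": 255,"dp": [0,0,-0.0005],"angular": [0,0,0]},{"claw": 255,"dp": [0,0,-0.0005],"angular": [0,0,0]},{"claw": 255,"dp": [0,0,-0.0005],"angular": [0,0,0]},{"claw": 255,"dp": [0,0,-0.0005],"angular": [0,0,0]},{"claw": 255,"dp": [0,0,0],"angular": [0,0,0]},{"claw": 255,"dp": [0,0,0],"angular": [0,0,0]},{"claw": 255,"dp": [0,0,0],"angular": [0,0,0]},{"claw": 255,"dp": [0,0,0],"angular": [0,0,0]}])

```text
clock: 17.83
tcp_pos: [0.5002, 0.1839, 0.1285]
orientation: [-0.001, 0.044, 0.999, -0.0]
wrist_force: [-1.2, -0.8, -4.1]
finger_gap: 0.0193
```

```bash
python3 st.py
```

```text
[0.5002 0.1839 0.1285] F [-1.2485 -0.7928 -4.1392] M [-0.2974  0.0434 -0.0066] t 17.8333 gap 0.019332930244130787
yaz 84.95319189153727 z [-0.0011 -0.0001 -1.    ]
```

Emit:
play_rows(steps=[{"claw": 255,"dp": [0,0,-0.0005],"angular": [0,0,0]},{"claw": 255,"dp": [0,0,-0.0005],"angular": [0,0,0]},{"claw": 255,"dp": [0,0,-0.0005],"angular": [0,0,0]},{"claw": 255,"dp": [0,0,-0.0005],"angular": [0,0,0]},{"claw": 255,"dp": [0,0,-0.0005],"angular": [0,0,0]},{"claw": 255,"dp": [0,0,-0.0005],"angular": [0,0,0]},{"claw": 255,"dp": [0,0,0],"angular": [0,0,0]},{"claw": 255,"dp": [0,0,0],"angular": [0,0,0]}])

```text
clock: 18.5
tcp_pos: [0.5006, 0.184, 0.1319]
orientation: [-0.0, 0.044, 0.999, 0.0]
wrist_force: [-1.9, -1.0, -3.0]
finger_gap: 0.0196
```

```bash
python3 st.py
```

```text
[0.5006 0.184  0.1319] F [-1.9376 -1.022  -2.9996] M [-0.2295  0.3785  0.0712] t 18.5 gap 0.01955110146621698
yaz 84.95709812154499 z [-0.0001  0.0002 -1.    ]
```

Emit:
play_rows(steps=[{"claw": 255,"dp": [0,0,-0.0005],"angular": [0,0,0]},{"claw": 255,"dp": [0,0,-0.0005],"angular": [0,0,0]},{"claw": 255,"dp": [0,0,-0.0005],"angular": [0,0,0]},{"claw": 255,"dp": [0,0,-0.0005],"angular": [0,0,0]},{"claw": 255,"dp": [0,0,0],"angular": [0,0,0]},{"claw": 255,"dp": [0,0,0],"angular": [0,0,0]},{"claw": 255,"dp": [0,0,0],"angular": [0,0,0]},{"claw": 255,"dp": [0,0,0],"angular": [0,0,0]}])

```text
clock: 19.17
tcp_pos: [0.5014, 0.1841, 0.1342]
orientation: [0.001, 0.044, 0.999, 0.0]
wrist_force: [0.7, 0.4, -0.6]
finger_gap: 0.0191
```

```bash
python3 st.py; python3 - <<'E'
from h import *
p,d,c,T=grab('scene'); save('s6.png',p); np.savez('pics/s6.npz',p=p,d=d,T=T)
cr=p[140:175,258:308]; save('c6.png',cv2.resize(cr,(800,560),interpolation=cv2.INTER_CUBIC))
E
```

```text
[0.5014 0.1841 0.1342] F [ 0.703   0.3787 -0.6197] M [ 0.0371  0.0067 -0.015 ] t 19.1667 gap 0.01910745018719526
yaz 84.95343733273025 z [ 0.0013  0.0004 -1.    ]
```

View pics/c6.png

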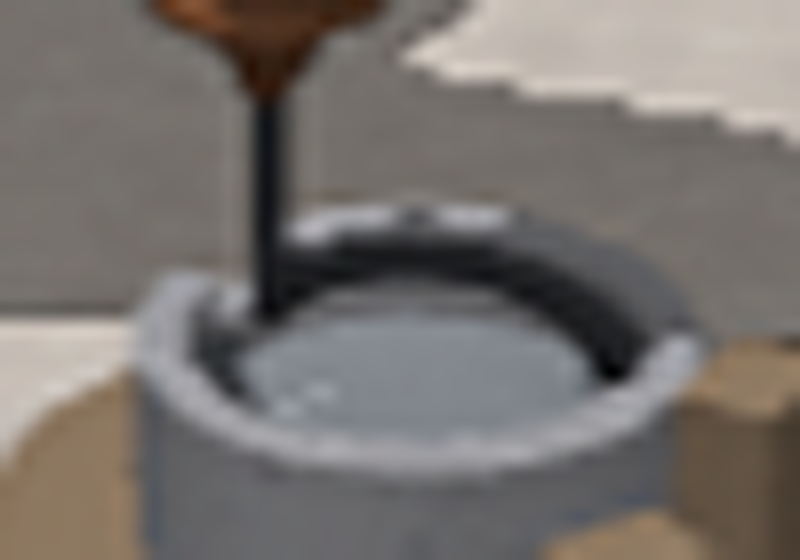

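The picture shows the ring's dark band lifted clear of the glass at the free-end side, about (300,270), and the load dropped to zero, so it has snapped. I'll lift a little more to be sure.

Emit:
play_rows(steps=[{"claw": 255,"dp": [0,0,-0.0005],"angular": [0,0,0]},{"claw": 255,"dp": [0,0,-0.0005],"angular": [0,0,0]},{"claw": 255,"dp": [0,0,-0.0005],"angular": [0,0,0]},{"claw": 255,"dp": [0,0,-0.0005],"angular": [0,0,0]},{"claw": 255,"dp": [0,0,0],"angular": [0,0,0]},{"claw": 255,"dp": [0,0,0],"angular": [0,0,0]},{"claw": 255,"dp": [0,0,0],"angular": [0,0,0]},{"claw": 255,"dp": [0,0,0],"angular": [0,0,0]}])

```text
clock: 19.88
tcp_pos: [0.5008, 0.1839, 0.1356]
orientation: [-0.0, 0.044, 0.999, 0.0]
wrist_force: [0.1, 0.6, -2.0]
finger_gap: 0.0191
```

```bash
python3 st.py; python3 - <<'E'
from h import *
z=np.load('pics/s6.npz')
p,d,c,T=grab('scene'); save('s7.png',p); np.savez('pics/s7.npz',p=p,d=d,T=T)
m=np.zeros((384,512),bool); m[152:168,268:302]=1
def rep(d,T):
    P=cloud(d,c,T); b=np.degrees(np.arctan2(P[...,1]-.1793,-(P[...,0]-.5338))); r=np.hypot(P[...,0]-.5338,P[...,1]-.1793)
    print([(a,round(float(np.nanmedian(P[...,2][(abs(b-a)<5)&(r>.032)&(r<.039)]))*1000 if 0 else float(np.nanmax(np.r_[0,P[...,2][(abs(b-a)<6)&(r>.031)&(r<.0385)]])*1000),1)) for a in range(20,140,10)])
rep(z['d'],z['T']); rep(d,T)
E
```

```text
[0.5008 0.1839 0.1356] F [ 0.1257  0.5796 -2.0062] M [-0.0016 -0.0855  0.0487] t 19.8833 gap 0.01909862867230803
yaz 84.94930826196756 z [-0.  0. -1.]
[(20, 172.6), (30, 190.1), (40, 158.6), (50, 236.9), (60, 235.6), (70, 54.1), (80, 55.6), (90, 465.8), (100, 473.6), (110, 431.8), (120, 54.5), (130, 53.4)]
[(20, 192.0), (30, 196.3), (40, 183.9), (50, 237.7), (60, 229.6), (70, 298.7), (80, 53.4), (90, 475.7), (100, 475.7), (110, 443.5), (120, 50.8), (130, 54.5)]
```

Emit:
play_rows(steps=[{"claw": 255,"dp": [0,0,-0.0005],"angular": [0,0,0]},{"claw": 255,"dp": [0,0,-0.0005],"angular": [0,0,0]},{"claw": 255,"dp": [0,0,-0.0005],"angular": [0,0,0]},{"claw": 255,"dp": [0,0,0],"angular": [0,0,0]},{"claw": 255,"dp": [0,0,0],"angular": [0,0,0]},{"claw": 255,"dp": [0,0,0],"angular": [0,0,0]},{"claw": 255,"dp": [0,0,0],"angular": [0,0,0]},{"claw": 255,"dp": [0,0,0],"angular": [0,0,0]}])

```text
clock: 20.6
tcp_pos: [0.5008, 0.1839, 0.1372]
orientation: [0.0, 0.044, 0.999, 0.0]
wrist_force: [0.4, 0.2, -2.6]
finger_gap: 0.0193
```

```bash
python3 st.py
```

```text
[0.5008 0.1839 0.1372] F [ 0.4082  0.1946 -2.6376] M [-0.0689 -0.246  -0.0251] t 20.6 gap 0.019328192328247396
yaz 84.95046657802015 z [ 0.  0. -1.]
```

Emit:
play_rows(steps=[{"claw": 255,"dp": [0,0,0.001],"angular": [0,0,0]},{"claw": 255,"dp": [0,0,0.001],"angular": [0,0,0]},{"claw": 255,"dp": [0,0,0.001],"angular": [0,0,0]},{"claw": 255,"dp": [0,0,0.001],"angular": [0,0,0]},{"claw": 255,"dp": [0,0,0],"angular": [0,0,0]},{"claw": 255,"dp": [0,0,0],"angular": [0,0,0]},{"claw": 255,"dp": [0,0,0],"angular": [0,0,0]},{"claw": 255,"dp": [0,0,0],"angular": [0,0,0]}])

```text
clock: 21.27
tcp_pos: [0.5009, 0.184, 0.1333]
orientation: [0.0, 0.044, 0.999, 0.0]
wrist_force: [0.4, -0.3, -0.4]
finger_gap: 0.0194
```

```bash
python3 st.py
```

```text
[0.5009 0.184  0.1333] F [ 0.4422 -0.33   -0.3888] M [-0.0068  0.0036 -0.0047] t 21.2667 gap 0.01941686723841221
yaz 84.95383904472753 z [ 0.0002  0.0001 -1.    ]
```

Unloaded, so the ring is on the nose. Withdrawing the toe backwards, then going up.

Emit:
play_rows(steps=[{"claw": 255,"dp": [0,-0.001,0],"angular": [0,0,0]},{"claw": 255,"dp": [0,-0.001,0],"angular": [0,0,0]},{"claw": 255,"dp": [0,-0.0015,0],"angular": [0,0,0]},{"claw": 255,"dp": [0,-0.0015,0],"angular": [0,0,0]},{"claw": 255,"dp": [0,-0.0015,0],"angular": [0,0,0]},{"claw": 255,"dp": [0,-0.0015,0],"angular": [0,0,0]},{"claw": 255,"dp": [0,-0.0008,0],"angular": [0,0,0]},{"claw": 255,"dp": [0,0,0],"angular": [0,0,0]}])

```text
clock: 21.93
tcp_pos: [0.5, 0.175, 0.1332]
orientation: [0.0, 0.044, 0.999, 0.0]
wrist_force: [1.0, 0.6, -1.1]
finger_gap: 0.0194
```

Emit:
play_rows(steps=[{"claw": 255,"dp": [0,0,-0.001],"angular": [0,0,0]},{"claw": 255,"dp": [0,0,-0.002],"angular": [0,0,0]},{"claw": 255,"dp": [0,0,-0.003],"angular": [0,0,0]},{"claw": 255,"dp": [0,0,-0.004],"angular": [0,0,0]},{"claw": 255,"dp": [0,0,-0.006],"angular": [0,0,0]},{"claw": 255,"dp": [0,0,-0.008],"angular": [0,0,0]},{"claw": 255,"dp": [0,0,-0.01],"angular": [0,0,0]},{"claw": 255,"dp": [0,0,-0.01],"angular": [0,0,0]}])

```text
clock: 22.6
tcp_pos: [0.5001, 0.1752, 0.1785]
orientation: [0.0, 0.044, 0.999, 0.0]
wrist_force: [0.2, -0.0, -0.1]
finger_gap: 0.0189
```

Emit:
play_rows(steps=[{"claw": 255,"dp": [0,0,-0.012],"angular": [0,0,0]},{"claw": 255,"dp": [0,0,-0.012],"angular": [0,0,0]},{"claw": 255,"dp": [0,0,-0.01],"angular": [0,0,4.5]},{"claw": 255,"dp": [0,0,0],"angular": [0,0,4.5]},{"claw": 255,"dp": [0,0,0],"angular": [0,0,4.4]},{"claw": 255,"dp": [0,0,0],"angular": [0,0,0]},{"claw": 255,"dp": [0,0,0],"angular": [0,0,0]},{"claw": 255,"dp": [0,0,0],"angular": [0,0,0]}])

```text
clock: 23.27
tcp_pos: [0.5001, 0.1752, 0.2116]
orientation: [0.0, 0.159, 0.987, 0.0]
wrist_force: [-0.4, -0.1, -1.5]
finger_gap: 0.0195
```

```bash
python3 st.py .5193 -.1382 .2112; python3 - <<'E'
from h import *
p,d,c,T=grab('scene'); save('s8.png',p)
cr=p[140:175,258:308]; save('c8.png',cv2.resize(cr,(800,560),interpolation=cv2.INTER_CUBIC))
E
```

```text
[0.5001 0.1752 0.2116] F [-0.3602 -0.0783 -1.5078] M [-0.0231 -0.02   -0.0318] t 23.2667 gap 0.019542723976506988
yaz 71.66051026906061 z [ 0.0004  0.0002 -1.    ]
to go, tool axes [-0.1168 -0.2914  0.0003]
```

View pics/c8.png

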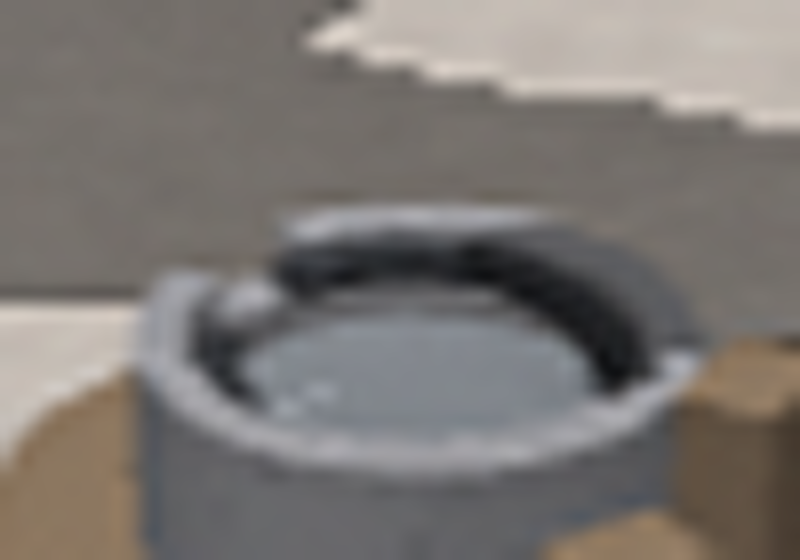

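The free end stays up at (290,270), with the gap to the glass visible below it and the ring still in the bore. Returning the pick.

Emit:
play_rows(steps=[{"claw": 255,"dp": [-0.0117,-0.0291,0],"angular": [0,0,0]},{"claw": 255,"dp": [-0.0117,-0.0291,0],"angular": [0,0,0]},{"claw": 255,"dp": [-0.0117,-0.0291,0],"angular": [0,0,0]},{"claw": 255,"dp": [-0.0117,-0.0291,0],"angular": [0,0,0]},{"claw": 255,"dp": [-0.0117,-0.0291,0],"angular": [0,0,0]},{"claw": 255,"dp": [-0.0117,-0.0291,0],"angular": [0,0,0]},{"claw": 255,"dp": [-0.0117,-0.0291,0],"angular": [0,0,0]},{"claw": 255,"dp": [-0.0117,-0.0291,0],"angular": [0,0,0]}])

```text
clock: 23.98
tcp_pos: [0.515, -0.0768, 0.2112]
orientation: [0.0, 0.16, 0.987, 0.0]
wrist_force: [-0.8, -0.0, -0.5]
finger_gap: 0.0191
```

Emit:
play_rows(steps=[{"claw": 255,"dp": [-0.0117,-0.0291,0],"angular": [0,0,0]},{"claw": 255,"dp": [-0.0115,-0.0292,0],"angular": [0,0,0]},{"claw": 255,"dp": [0,0,0],"angular": [0,0,0]},{"claw": 255,"dp": [0,0,0],"angular": [0,0,0]},{"claw": 255,"dp": [0,0,0],"angular": [0,0,0]},{"claw": 255,"dp": [0,0,0],"angular": [0,0,0]},{"claw": 255,"dp": [0,0,0],"angular": [0,0,0]},{"claw": 255,"dp": [0,0,0],"angular": [0,0,0]}])

```text
clock: 24.65
tcp_pos: [0.5187, -0.1368, 0.2113]
orientation: [-0.0, 0.159, 0.987, 0.0]
wrist_force: [-0.5, -0.2, -0.1]
finger_gap: 0.0193
```

```bash
python3 st.py .5195 -.1382 .100
```

```text
[ 0.5187 -0.1368  0.2113] F [-0.5406 -0.2304 -0.0739] M [ 0.043  -0.0406 -0.0255] t 24.65 gap 0.01934665569014194
yaz 71.66288899630037 z [ 0.      0.0002 -1.    ]
to go, tool axes [-0.0012 -0.0011  0.1113]
```

Emit:
play_rows(steps=[{"claw": 255,"dp": [-0.001,-0.0011,0.005],"angular": [0,0,0]},{"claw": 255,"dp": [0,0,0.012],"angular": [0,0,0]},{"claw": 255,"dp": [0,0,0.015],"angular": [0,0,0]},{"claw": 255,"dp": [0,0,0.015],"angular": [0,0,0]},{"claw": 255,"dp": [0,0,0.015],"angular": [0,0,0]},{"claw": 255,"dp": [0,0,0.01],"angular": [0,0,0]},{"claw": 255,"dp": [0,0,0.008],"angular": [0,0,0]},{"claw": 255,"dp": [0,0,0],"angular": [0,0,0]}])

```text
clock: 25.32
tcp_pos: [0.5183, -0.1386, 0.1294]
orientation: [-0.001, 0.16, 0.987, 0.0]
wrist_force: [0.2, -0.8, -0.6]
finger_gap: 0.0192
```

Emit:
play_rows(steps=[{"claw": 255,"dp": [0,0,0.005],"angular": [0,0,0]},{"claw": 255,"dp": [0,0,0.005],"angular": [0,0,0]},{"claw": 255,"dp": [0,0,0.005],"angular": [0,0,0]},{"claw": 255,"dp": [0,0,0.005],"angular": [0,0,0]},{"claw": 255,"dp": [0,0,0.005],"angular": [0,0,0]},{"claw": 255,"dp": [0,0,0.003],"angular": [0,0,0]},{"claw": 255,"dp": [0,0,0],"angular": [0,0,0]},{"claw": 255,"dp": [0,0,0],"angular": [0,0,0]}])

```text
clock: 25.98
tcp_pos: [0.5191, -0.1392, 0.103]
orientation: [-0.0, 0.16, 0.987, 0.0]
wrist_force: [-0.1, -0.1, -1.0]
finger_gap: 0.0193
```

```bash
python3 st.py .5195 -.1382 .0978
```

```text
[ 0.5191 -0.1392  0.103 ] F [-0.1173 -0.1156 -0.9779] M [-0.0262 -0.0157 -0.0024] t 25.9833 gap 0.01926290067932929
yaz 71.5527424422103 z [-0.0004  0.0003 -1.    ]
to go, tool axes [-0.      0.0011  0.0052]
```

Emit:
play_rows(steps=[{"claw": 255,"dp": [0,0.0011,0.001],"angular": [0,0,0]},{"claw": 255,"dp": [0,0,0.001],"angular": [0,0,0]},{"claw": 255,"dp": [0,0,0.001],"angular": [0,0,0]},{"claw": 255,"dp": [0,0,0.001],"angular": [0,0,0]},{"claw": 255,"dp": [0,0,0.0008],"angular": [0,0,0]},{"claw": 255,"dp": [0,0,0],"angular": [0,0,0]},{"claw": 255,"dp": [0,0,0],"angular": [0,0,0]},{"claw": 255,"dp": [0,0,0],"angular": [0,0,0]}])

```text
clock: 26.65
tcp_pos: [0.5197, -0.1382, 0.0984]
orientation: [0.0, 0.16, 0.987, 0.0]
wrist_force: [-0.3, -0.1, -1.8]
finger_gap: 0.0192
```

```bash
python3 st.py .5195 -.1382 .0978
```

```text
[ 0.5197 -0.1382  0.0984] F [-0.3429 -0.0629 -1.7691] M [ 0.0972 -0.0354 -0.0195] t 26.65 gap 0.019223292845208885
yaz 71.55290463854384 z [ 0.0001  0.0002 -1.    ]
to go, tool axes [ 0.0002 -0.0001  0.0006]
```

Just above the plate. Lower 0.7 mm more, release and retreat.

Emit:
play_rows(steps=[{"claw": 255,"dp": [0,0,0.0004],"angular": [0,0,0]},{"claw": 255,"dp": [0,0,0.0003],"angular": [0,0,0]},{"claw": 255,"dp": [0,0,0],"angular": [0,0,0]},{"claw": 150,"dp": [0,0,0],"angular": [0,0,0]},{"claw": 80,"dp": [0,0,0],"angular": [0,0,0]},{"claw": 0,"dp": [0,0,0],"angular": [0,0,0]},{"claw": 0,"dp": [0,0,0],"angular": [0,0,0]},{"claw": 0,"dp": [0,0,0],"angular": [0,0,0]}])

```text
clock: 27.32
tcp_pos: [0.5197, -0.1383, 0.0977]
orientation: [0.0, 0.16, 0.987, -0.0]
wrist_force: [-0.5, 0.3, 0.1]
finger_gap: 0.0785
```

Emit:
play_rows(steps=[{"claw": 0,"dp": [0,0,0],"angular": [0,0,0]},{"claw": 0,"dp": [0,0,0],"angular": [0,0,0]},{"claw": 0,"dp": [0,0,0],"angular": [0,0,0]},{"claw": 0,"dp": [0,0,0],"angular": [0,0,0]},{"claw": 0,"dp": [0,0,-0.005],"angular": [0,0,0]},{"claw": 0,"dp": [0,0,-0.01],"angular": [0,0,0]},{"claw": 0,"dp": [0,0,-0.015],"angular": [0,0,0]},{"claw": 0,"dp": [0,0,-0.015],"angular": [0,0,0]}])

```text
clock: 27.98
tcp_pos: [0.5195, -0.1382, 0.1438]
orientation: [-0.0, 0.16, 0.987, 0.0]
wrist_force: [-1.2, -0.0, 0.3]
finger_gap: 0.0856
```

Emit:
play_rows(steps=[{"claw": 0,"dp": [0,0,-0.02],"angular": [0,0,0]},{"claw": 0,"dp": [0,0,-0.02],"angular": [0,0,0]},{"claw": 0,"dp": [0,0,-0.02],"angular": [0,0,0]},{"claw": 0,"dp": [0,0,-0.02],"angular": [0,0,0]},{"claw": 0,"dp": [0,0,0],"angular": [0,0,0]},{"claw": 0,"dp": [0,0,0],"angular": [0,0,0]},{"claw": 0,"dp": [0,0,0],"angular": [0,0,0]},{"claw": 0,"dp": [0,0,0],"angular": [0,0,0]}])

```text
clock: 28.65
tcp_pos: [0.519, -0.138, 0.2218]
orientation: [-0.001, 0.16, 0.987, 0.0]
wrist_force: [0.5, 0.0, 0.4]
finger_gap: 0.0853
```

```bash
python3 st.py; python3 - <<'E'
from h import *
np.set_printoptions(precision=4,suppress=True)
p,d,c,T=grab('wrist'); P=cloud(d,c,T); Z=P[...,2]; near=np.hypot(P[...,0]-.5195,P[...,1]+.137)
for nm,lo,hi,r in(('handle',.126,.132,.03),('flange',.0775,.081,.035)):
    q=P[(Z>lo)&(Z<hi)&(near<r)]; print(nm,len(q),np.median(q[:,2]),cv2.minAreaRect((q[:,:2]*1000).astype(np.float32)))
s,ds,cs,Ts=grab('scene'); t,dt,ct,Tt=grab('top')
# bystander comparison with first pictures
for n,im in(('scene',s),('top',t)):
    z=np.load('pics/%s0.npz'%n)['p']; df=np.abs(im.astype(int)-z).max(-1)>60
    k,l,stt,_=cv2.connectedComponentsWithStats(df.astype(np.uint8)); print(n,[tuple(int(x) for x in r) for r in stt[1:] if r[4]>15])
P=cloud(dt,ct,Tt); Z=P[...,2]; C=(.5320,.1793); b=np.degrees(np.arctan2(P[...,1]-C[1],-(P[...,0]-C[0]))); r=np.hypot(P[...,0]-C[0],P[...,1]-C[1])
P0=cloud(np.load('pics/top0.npz')['d'],ct,Tt)[...,2]
for a in range(-180,180,20):
    m=(abs(b-a)<8)&(r>.033)&(r<.038); print(a,'%.1f->%.1f'%(np.nanmedian(P0[m])*1000,np.nanmedian(Z[m])*1000),end='; ')
o=[cv2.resize(s[110:240,170:370],(800,520),interpolation=cv2.INTER_CUBIC)]
save('c9.png',o[0])
E
```

```text
[ 0.519  -0.138   0.2218] F [0.4882 0.0208 0.4449] M [ 0.0075  0.0092 -0.0006] t 28.65 gap 0.08532141544496934
yaz 71.54880764191523 z [-0.0015  0.0008 -1.    ]
handle 649 0.128916602722938 ((518.790771484375, -138.4472198486328), (19.45802116394043, 20.195575714111328), 70.96829223632812)
flange 916 0.0790900258374029 ((516.85009765625, -137.7581787109375), (43.291831970214844, 38.912471771240234), 70.532470703125)
scene [(65, 0, 4, 17, 32), (132, 1, 207, 245, 14179), (182, 0, 16, 36, 212), (197, 0, 9, 16, 70), (208, 0, 3, 7, 16), (217, 0, 5, 21, 48), (239, 0, 21, 37, 437), (59, 17, 53, 47, 539), (255, 19, 10, 29, 166), (235, 44, 6, 9, 26), (117, 64, 9, 5, 23), (103, 97, 6, 5, 24), (307, 96, 13, 4, 36), (321, 96, 15, 4, 31), (297, 100, 15, 6, 47), (229, 116, 14, 7, 36), (275, 159, 20, 5, 28), (131, 160, 42, 15, 267)]
top [(279, 52, 97, 161, 2884), (397, 67, 6, 12, 26), (443, 76, 37, 109, 782), (382, 80, 21, 22, 254), (359, 89, 16, 17, 156), (287, 220, 12, 19, 140), (298, 223, 10, 4, 20), (379, 224, 11, 24, 113), (216, 238, 82, 130, 2870), (0, 260, 99, 124, 7242), (199, 355, 16, 17, 136), (51, 361, 10, 7, 20), (429, 361, 14, 23, 253), (210, 366, 9, 15, 24)]
-180 44.3->45.9; -160 43.8->45.2; -140 44.0->44.5; -120 45.4->45.2; -100 45.3->45.7; -80 43.8->47.6; -60 44.5->48.2; -40 44.0->50.8; -20 42.5->45.4; 0 40.9->39.1; 20 44.6->53.0; 40 44.6->56.6; 60 45.1->56.0; 80 43.6->54.2; 100 45.1->52.9; 120 43.9->50.3; 140 45.6->50.8; 160 45.3->47.6;
```

View pics/c9.png

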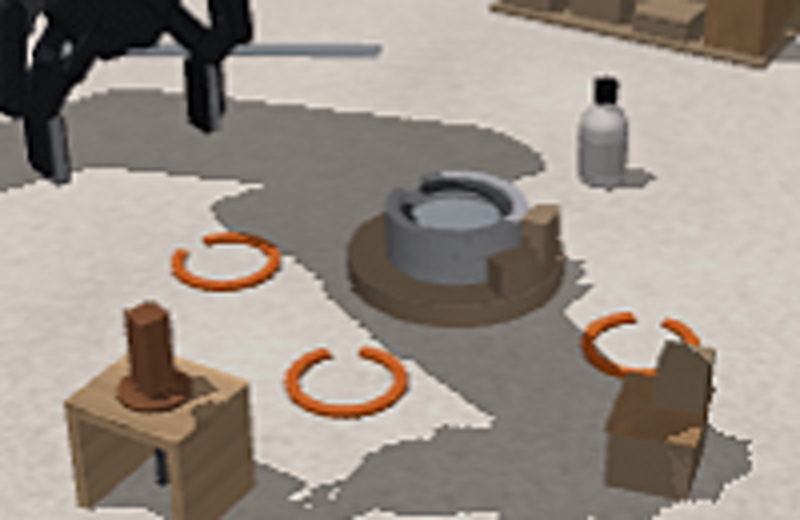

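The pick hangs upright at (150,365), with its handle top at 128.9 mm as before. The ring's free end is up by roughly 10 mm, and the bystanders look unchanged.

```bash
python3 -c "
from h import *
env.hand_in(); print(env.get_state()['clock'])"
```

```text
the job is handed in; nothing more can be done
the job is handed in; nothing more can be done
```

The ring's free end is up on the spring nose and the pick is back in its stand. I handed the job in at about 29 s.

**What I did:** I took the pick from its stand, pressed the glass with about 10 N and slid the toe about 5–6 mm under the free end. I then lifted straight up until the load dropped away, went on to about 12 mm to be sure, lowered and backed the toe out.

**Forces:** The highest readings were about 10 N on the glass and 4 N on the ring. I only read the force at the end of each move, so brief peaks between readings, such as at the snap, would not show.

**Last checks:**
- **Ring:** Its top by the free end rose from about 44 mm to 53–56 mm over the table. Its back stayed at about 45 mm, so it still lies in the fitting. These depths are noisy by a few mm.
- **Pick:** The handle top is at 128.9 mm, as at the start, and the flange is flat on the plate, so it hangs upright. It sits about 1.5 mm from where it was first measured, within camera accuracy.
- **Other things on the table:** In the last scene view the glue bottle, block and orange rings look unmoved. The terrace was outside that view. The before/after picture difference showed many regions; I put them down to the arm and its shadow but did not check each one.

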